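# Load the nozzle wash cassette and swing its keeper bar shut

### The arm

A 6-joint arm with a two-finger parallel gripper is mounted at the origin on the work surface. World frame = base frame: x ahead of the robot, y to its left, z up, the work surface at z = 0. Lengths are in mm, angles in rad, forces in N, time in s.
With the tool pointing down it reaches from about 275 to 750 mm from the base axis. Payload 10.2 kg.
Tool frame: the origin (TCP) lies between the finger pads; the fingertips stand 25 mm ahead of it and the grasp point (between the pads) lies 6 mm ahead of it; z points along the fingers, y is the line along which they close (so a half turn about z gives the same grasp; the last joint's range is limited). The gripper opens to 85 mm and grips with 20 to 120 N. Pads are 22 mm wide; open, the fingers measure 114 mm over their backs; the gripper's body (76 mm by 85 mm) begins 54 mm behind the grasp point. The pads swing forward as they close: fully open they stand 13 mm farther back than shut.
Start: joints at [-1.527, 0.313, 1.498, -0, 1.331, -0.223], TCP at [138.401, -506.435, 256.294] pointing down, gripper open.
Joint ranges: [-2.94, 2.94], [-0.97, 2.17], [0.19, 2.56], [-1.23, 4.37], [0.02, 3.11], [-2.88, 2.88]. Speed limits (rad/s): [2.39, 2.39, 3.01, 3.14, 3.14, 3.14].

### API

Orientations are given as a unit quaternion [w, x, y, z].
In Python, from rig import ctrl, eyes, finish_job gives the robot as it stands.
- The arm moves only by the tool step_arm, never from a script. Its argument "increments" is a list of rows, each an object of numbers: "dx", "dy", "dz": the shift along the tool's x, y, z in units of 25 mm (1.0 is 25 mm); "wx", "wy", "wz": the turn, a rotation vector about the tool's x, y, z in units of 6 degrees (1.0 is 6 degrees). A call has 1 to 5 rows; each row shifts and turns the commanded pose from where the row before left it, along the tool's axes as they then stand; what a row does not reach is not made up. A row lasts 1/10 s, in which the tool goes at most 50 mm and 8.59 degrees, less where a joint would pass 70% of its speed; a pose out of reach is approached as far as the arm can. A call is refused whole if a number of a shift passes 1 or a number of a turn 1, either way. A call with a gripper value outside its range is refused whole. "fingers" is the finger opening in mm, from 0 to 85.4, set as the call begins (left out, the last holds). The fingers move at their own pace and stop on an object; "squeeze" is the grip in N (left out, the last holds). Time passes only in rows, so rows that do not move let the fingers close. It gives the time, the measured TCP pose, the force, the opening and the grip force at its end, in the units of the state.
- ctrl.sense(): the state, without advancing time (a new reading comes with each control period).
- eyes.capture(name): name is "side" or "top"; returns a dict with "frame" (384x512x3 uint8, blue, green, red), "fx", "fy", "cx", "cy" (pixels), "k1" (the pictures are not rectified: a ray, as slopes to the right and down, at radius r is drawn at 1 + k1 r^2 times it, then the intrinsics apply), "R" (3x3) and "t" (3): a world point X has camera coordinates R X + t. Camera axes: x right, y down, z forward; pixel columns grow to the right and rows downward; lengths in mm; the calibration is good to about 2 mm. A picture is of the moment at which its call begins. There is no depth.
- finish_job(): hands the job in; it is judged then, once.
Trained networks look in the newest picture that a camera, given by its name, has taken for a name from the list of things; names that differ only in an ending like _2 or _b are one class to them, and where a whole thing is asked for, a point or a joint stands for the part that bears it (a point fixed in the world has none). Each returns a list of dicts, best first, with "p" (0 to 1); they miss things now and then, are a little off and sometimes report something else, mostly with a low value. They report only what shows in the picture. A call takes as long as a camera call. They do not tell look-alikes from the thing itself.
- eyes.cut_out(camera, label): "mask" (384x512 bool, what is visible of it).
- eyes.landmark_of(camera, label): "point" ([x, y, z] in mm, in the coordinates of the camera as it stood for that picture, good to about 4 mm: a listed point, or the origin of a listed thing).
The state is a dict: "time_s": time; "joints": joint angles; "dq": joint speeds; "tau": joint torques, N m; "eef_pos": TCP position; "ee_rot": TCP orientation; "force": force on the tool from outside, world axes, zero at the start; "wrist_torque": the same for the moment, N m; "grip_width": opening from 0.0 (shut) to 1.0 (fully open); "grip_force": force on a finger pad.
Only numpy, scipy, OpenCV 4.12 (cv2) and the standard library are available. Lean on these libraries where they do the work, as an engineer would, in place of code of your own. Each camera call takes 0.05 s, during which the arm holds its last target. There are 200 camera calls.

### The job

Stand the two loose steel piping nozzles in the two empty pockets of the white wash cassette, each in the pocket of its own size, tip up and fully home. Then swing the cassette's keeper bar shut across the nozzle tips until it snaps into its catch, so that no nozzle can come out in the wash. Leave the nozzles that are already loaded in their pockets, and do not push the sweets, jar, bottle or fork about.

Things in the scene. Friction and masses are not known exactly. Their poses are not given: they have to be found in the camera images.
- cassette: Wash cassette, fixed to the bench: steel base plate 90 x 232 mm, top 9 mm up, with a white block 70 x 174 mm, top 27 mm up, with four round blind pockets in a row, 42 mm apart. Origin on the bench under its centre; y along the row (hinge post at the -y end, catch post at +y), x towards the side where the bar stands open. Place with the fingers closing along its x.
- pocket1 (a point): Centre of the floor of the large pocket next to the hinge post: 40 mm diameter, 10 mm deep, its rim chamfered 2 mm, floor 17 mm above the bench. It already holds loaded_large.
- pocket2 (a point): Centre of the floor of the second pocket from the hinge: small, 32 mm diameter, 10 mm deep, its rim chamfered 2 mm, floor 17 mm above the bench. Empty; for nozzle_small.
- pocket3 (a point): Centre of the floor of the third pocket from the hinge: large, 40 mm diameter, 10 mm deep, its rim chamfered 2 mm, floor 17 mm above the bench. Empty; for nozzle_large.
- pocket4 (a point): Centre of the floor of the small pocket next to the catch post: 32 mm diameter, 10 mm deep, its rim chamfered 2 mm, floor 17 mm above the bench. It already holds loaded_small.
- keeper (a joint): Keeper bar's angle (rad) about its upright pin: 0 shut (along cassette +y, against the stop lug), growing as it swings out level towards cassette +x (clockwise from above), to 1.7. Starts at 1.0 to 1.4; light friction, stays where left. Below about 0.07 a ridge under its end climbs a spring ball on the catch post (5 to 8 N at the knob); past 0.03 the ball snaps it to 0 and holds it.
- keeper_hinge (a point): On the hinge pin's axis, level with the bar's upper face, 79 mm above the bench. The bar is 14 mm wide and 6 mm thick, its underside 73 mm above the bench: 4 mm over the tips of nozzles that are fully home. The pin's head rises to 84 mm.
- keeper_knob (a point): Centre of the top of the upright black knob on the bar's free end, 109 mm above the bench and 195 mm from the hinge axis: a cylinder 14 mm diameter standing 30 mm high on the bar. Push or pinch it from above. With the bar shut, the catch post's stop lug (16 mm wide, top 82 mm above the bench) lies against the bar's -x side under the knob.
- nozzle_large: Turned steel piping nozzle standing on its flange, tip up, 52 mm tall: flange 34 mm diameter, 5 mm thick; cylindrical body 22 mm diameter from 5 to 30 mm up (grip it with the fingertips 14 mm up or higher, clear of the pocket's rim); then a cone to 10 mm at the tip. Origin at the centre of its underside, z up its axis. About 70 g. Loose on the mat among the sweets; goes into pocket3.
- nozzle_small: Turned steel piping nozzle standing on its flange, tip up, 52 mm tall: flange 26 mm diameter, 5 mm thick; cylindrical body 16 mm diameter from 5 to 30 mm up (grip it with the fingertips 14 mm up or higher, clear of the pocket's rim); then a cone to 7 mm at the tip. Origin at the centre of its underside, z up its axis. About 40 g. Loose on the mat among the sweets; goes into pocket2.
- loaded_large: Same nozzle as nozzle_large, already standing in pocket1; its tip is 69 mm above the bench. Origin at the centre of its underside.
- loaded_small: Same nozzle as nozzle_small, already standing in pocket4; its tip is 69 mm above the bench. Origin at the centre of its underside.
- mat: Tan silicone work mat, 240 x 160 x 3 mm, stuck to the bench; the loose nozzles and four of the bystanders stand on it, about 75 to 80 mm apart, in any order. Origin at the centre of its underside.
- heart_praline: Bystander: heart-shaped chocolate about 38 x 32 mm, 19 mm high. Origin at the middle of its underside.
- cup_truffle: Bystander: dark truffle in a red paper cup, 36 mm diameter, 28 mm high. Origin at the centre of its underside.
- choc_finger: Bystander: white chocolate finger 56 (its x) x 20 x 18 mm lying flat. Origin at the middle of its underside.
- colour_jar: Bystander: squat amber jar, 42 mm diameter, 46 mm high. Origin at the centre of its underside.
- colour_bottle: Bystander: slim upright bottle, 38 mm diameter, 105 mm high, standing just outside the knob's path. Origin at the centre of its underside.
- dome_praline: Bystander: dark domed chocolate, 30 mm diameter, 20 mm high, lying under the path of the keeper bar, which passes above it. Origin at the centre of its underside.
- dipping_fork: Bystander: dipping fork, 200 mm long, 13 mm thick, lying along the cassette on the side away from the open bar. Origin under the front end of the wooden handle, 97 mm long; x towards the tines.
Mind the look-alikes: they are no part of the job. What is shaped like the loaded_large but green or purple is not meant.

How it is judged:
By the outcome, as a careful person would: the job done as asked, in the order asked, and still so for the second after the job is handed in, with the robot touching nothing.
It also fails if it takes over 67 s, if anything falls off the work surface, if the arm or the gripper's body presses on something with over 40 N, if the wrist force passes 120 N, or if a joint passes its speed limit or range.

## Working session

There is one attempt and no reset: what is moved stays moved. The work goes in short steps, Python scripts to look and compute and a tool call to move; the robot and the scene stay as the last step left them, time stands still between calls to the robot, and variables do not carry over. Pictures are saved under pics/ and viewed, at most 10 in all, crops included, and the job is handed in when it is done.

Besides the shell and the picture viewer there is one more tool, called after ">>>" by a JSON object that holds its "method" and its "body", one argument or row to a line. step_arm: Moves the arm, as the interface text tells. Its arguments: {"type":"object","properties":{"increments":{"type":"array"},"fingers":{"type":"number"},"squeeze":{"type":"number"}},"required":["increments"]}

```bash
mkdir -p pics; ls
cat > h.py <<'E'
import numpy as np, cv2
from rig import ctrl, eyes, finish_job
def shot(n,name=None):
    c=eyes.capture(n)
    if name: cv2.imwrite('pics/'+name+'.png',c['frame'])
    return c
def w(c,p): return np.array(c['R']).T@(np.array(p)-np.array(c['t']))
def proj(c,X):
    p=np.array(c['R'])@np.array(X,float)+np.array(c['t']); a=p[:2]/p[2]; a=a*(1+c['k1']*(a@a))
    return np.array([c['fx']*a[0]+c['cx'],c['fy']*a[1]+c['cy']])
def ray(c,uv,z):
    d=np.array([(uv[0]-c['cx'])/c['fx'],(uv[1]-c['cy'])/c['fy']]); a=d.copy()
    for _ in range(20): a=d/(1+c['k1']*(a@a))
    R=np.array(c['R']); o=-R.T@np.array(c['t']); v=R.T@np.array([a[0],a[1],1]); return o+v*(z-o[2])/v[2]
E
python3 - <<'E'
from h import *
cs={n:shot(n,n+'0') for n in('side','top')}
cv2.imwrite('pics/both0.png',cv2.resize(np.vstack([cs['side']['frame'],cs['top']['frame']]),None,fx=.78,fy=.78))
for n in cs:
    c=cs[n]; print(n,'cam',w(c,[0,0,0]).round(),c['fx'])
    for l in 'cassette pocket1 pocket2 pocket3 pocket4 keeper_hinge keeper_knob nozzle_large nozzle_small loaded_large loaded_small mat dome_praline colour_bottle colour_jar choc_finger cup_truffle heart_praline dipping_fork'.split():
        for d in eyes.landmark_of(n,l)[:4]: 
            if d['p']>.2: X=w(c,d['point']);print(l,round(d['p'],2),X.round(1),proj(c,X).round())
print(ctrl.sense())
E
```

```text
pics
side cam [ 280. -548.  571.] 352.3520378202645
cassette 0.92 [465.3 -94.2   4.8] [260. 269.]
cassette 0.32 [476.9 -34.3  16.4] [254. 244.]
pocket1 0.79 [473.8 -76.3  23.2] [260. 256.]
pocket1 0.6 [ 457.8 -153.5   17.9] [268. 288.]
pocket1 0.55 [482.8 -34.1  16.2] [257. 244.]
pocket2 0.79 [473.8 -76.3  23.2] [260. 256.]
pocket2 0.6 [ 457.8 -153.5   17.9] [268. 288.]
pocket2 0.55 [482.8 -34.1  16.2] [257. 244.]
pocket3 0.79 [473.8 -76.3  23.2] [260. 256.]
pocket3 0.6 [ 457.8 -153.5   17.9] [268. 288.]
pocket3 0.55 [482.8 -34.1  16.2] [257. 244.]
pocket4 0.79 [473.8 -76.3  23.2] [260. 256.]
pocket4 0.6 [ 457.8 -153.5   17.9] [268. 288.]
pocket4 0.55 [482.8 -34.1  16.2] [257. 244.]
keeper_hinge 0.73 [ 457.7 -186.6   79.8] [276. 280.]
keeper_knob 0.63 [ 638.3 -128.3  106.5] [347. 221.]
nozzle_large 0.68 [424.9 234.    2. ] [201. 188.]
nozzle_small 0.55 [5.197e+02 2.979e+02 4.000e-01] [226. 170.]
loaded_large 0.91 [ 509.8 -279.1   -2.1] [324. 341.]
loaded_large 0.76 [ 3.337e+02 -2.258e+02 -2.000e-01] [218. 349.]
loaded_small 0.7 [475.7 -27.8  16.1] [253. 243.]
mat 0.67 [507.5 250.7   
[... 2176 characters left out ...]
233.]
{'time_s': 2.0, 'joints': array([-1.52739780e+00,  3.12919721e-01,  1.49770590e+00, -2.38185519e-05,
        1.33099326e+00, -2.23412611e-01]), 'dq': array([ 0.00060727,  0.00036161, -0.00125721,  0.00019781,  0.00026485,
       -0.00094252]), 'tau': array([ 9.56984040e-04, -4.12159789e+01, -2.59900671e+01, -1.72414384e-04,
        5.03171159e-04,  1.22237026e-05]), 'eef_pos': array([ 138.39663871, -506.43556004,  256.2818577 ]), 'ee_rot': array([-1.40969040e-05,  9.91114290e-01,  1.33013019e-01, -1.03432123e-05]), 'force': array([-0.28819707,  0.86619831,  0.28280336]), 'wrist_torque': array([-0.00750985, -0.0204774 , -0.02486309]), 'grip_force': 0.0, 'grip_width': 0.9960129982647375}
```

View pics/both0.png

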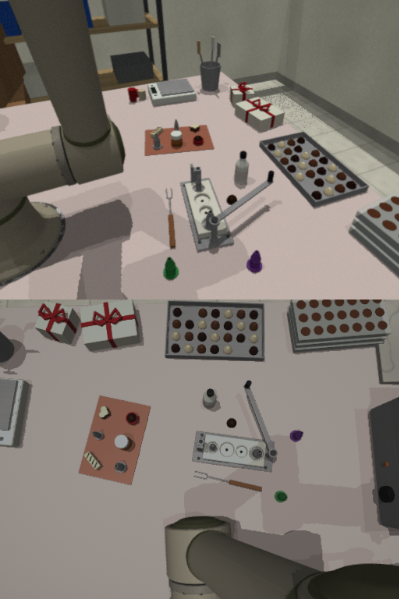

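Run:
```python
from h import *
a=cv2.imread('pics/side0.png')[150:230,180:280]; b=cv2.imread('pics/top0.png')[130:230,100:200]
a=cv2.resize(a,(400,320),interpolation=cv2.INTER_CUBIC);b=cv2.resize(b,(400,400),interpolation=cv2.INTER_CUBIC)
a=cv2.copyMakeBorder(a,0,80,0,0,0)
cv2.imwrite('pics/crop0.png',np.hstack([a,b]))
```

```text
(no output)
```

View pics/crop0.png

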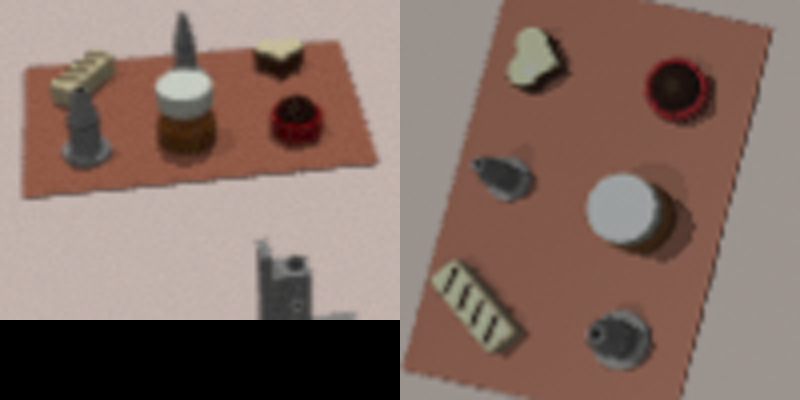

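The crop and full views show grey nozzles on the mat at top px (154,215), the wider one, so nozzle_large, and (126,174), the slimmer one, so nozzle_small. The green one at (~358,251) and the purple one at (~380,174) are look-alikes, standing off the mat and coloured, so they are not meant. Next I refine the poses.

```bash
cat > fit.py <<'E'
from h import *
from scipy.optimize import minimize
def sil(c,x,y,z0,rf,rb,rt):
    m=np.zeros((384*4,512*4),np.uint8); a=np.linspace(0,2*np.pi,40)
    for lo,hi,r1,r2 in((0,5,rf,rf),(5,30,rb,rb),(30,52,rb,rt)):
        P=np.array([proj(c,[x+r*np.cos(t),y+r*np.sin(t),z0+z]) for z,r in((lo,r1),(hi,r2)) for t in a])
        cv2.fillPoly(m,[cv2.convexHull(((P+.5)*4).astype(np.int32))],1)
    return cv2.resize(m.astype(np.float32),(512,384),interpolation=cv2.INTER_AREA)
def fitn(n,c,label,near,z0,dims):
    best=None
    for d in eyes.cut_out(n,label):
        m=np.array(d['mask']); ys,xs=np.nonzero(m)
        if len(xs)==0: continue
        e=np.hypot(*(np.array([xs.mean(),ys.mean()])-proj(c,[*near,z0+20])))
        if e<12 and (best is None or e<best[0]): best=(e,m.astype(np.float32),d['p'])
    if best is None: return None
    f=lambda p: np.abs(sil(c,p[0],p[1],z0,*dims)-best[1]).sum()
    r=minimize(f,near,method='Nelder-Mead',options=dict(initial_simplex=np.array(near)+[[0,0],[5,0],[0,5]],xatol=.1,fatol=.1))
    return r.x.round(1),round(r.fun,1),int(best[1].sum()),round(best[2],2)
E
python3 - <<'E'
from fit import *
cs={n:shot(n) for n in('side','top')}
L=(17,11,5);S=(13,8,3.5)
for n in cs:
    c=cs[n]
    print(n,'L',fitn(n,c,'nozzle_large',[425.5,234],3,L),'S',fitn(n,c,'nozzle_small',[520.7,299],3,S))
    # white block top
    f=c['frame'].astype(int); m=np.zeros((384,512),np.uint8)
    for d in eyes.cut_out(n,'cassette')[:1]: m=np.array(d['mask']).astype(np.uint8)
    wh=((f.min(2)>np.percentile(f.min(2)[m>0],65))&(m>0)).astype(np.uint8)
    P=np.array([ray(c,(u,v),9)[:2] for v,u in zip(*np.nonzero(m))],np.float32)
    W=np.array([ray(c,(u,v),27)[:2] for v,u in zip(*np.nonzero(wh))],np.float32)
    print(cv2.minAreaRect(P),cv2.minAreaRect(W),len(W))
h=np.array([458.1,-186.9]); 
c=cs['top']; im=cv2.resize(c['frame'][80:220,240:400],None,fx=5,fy=5,interpolation=cv2.INTER_CUBIC)[:600]
cc=np.array([468.5,-95]); y=np.array([.137,.9906])
for k,(o,r) in enumerate(((-63,20),(-21,16),(21,20),(63,16))):
    for rr,z in((r+2,27),):
        P=np.array([proj(c,[*(cc+y*o+rr*np.array([np.cos(t),np.sin(t)])),z]) for t in np.linspace(0,6.28,40)])
        cv2.polylines(im,[((P-[240,80]+.5)*5).astype(int)],True,(0,0,255),1)
P=np.array([proj(c,[*(cc+y*b+a*np.array([y[1],-y[0]])),27]) for a,b in((35,87),(35,-87),(-35,-87),(-35,87))])
cv2.polylines(im,[((P-[240,80]+.5)*5).astype(int)],True,(0,255,0),1)
cv2.imwrite('pics/cas.png',im)
E
```

```text
side L (array([426.9, 234.6]), np.float64(16.5), 172, 0.74) S (array([525.2, 317.9]), np.float64(31.9), 76, 0.4)
((532.5455322265625, -102.64541625976562), (295.0821838378906, 275.9423828125), 62.38228225708008) ((509.20166015625, -62.039886474609375), (259.9673156738281, 184.94749450683594), 29.356077194213867) 1552
top L (array([428.1, 235.2]), np.float64(39.4), 155, 0.63) S (array([523. , 301.1]), np.float64(35.5), 98, 0.61)
((553.0362548828125, -112.68797302246094), (243.2158966064453, 261.79150390625), 81.22570037841797) ((505.670654296875, -87.54901123046875), (165.41647338867188, 169.55987548828125), 2.5046050548553467) 1532
```

View pics/cas.png

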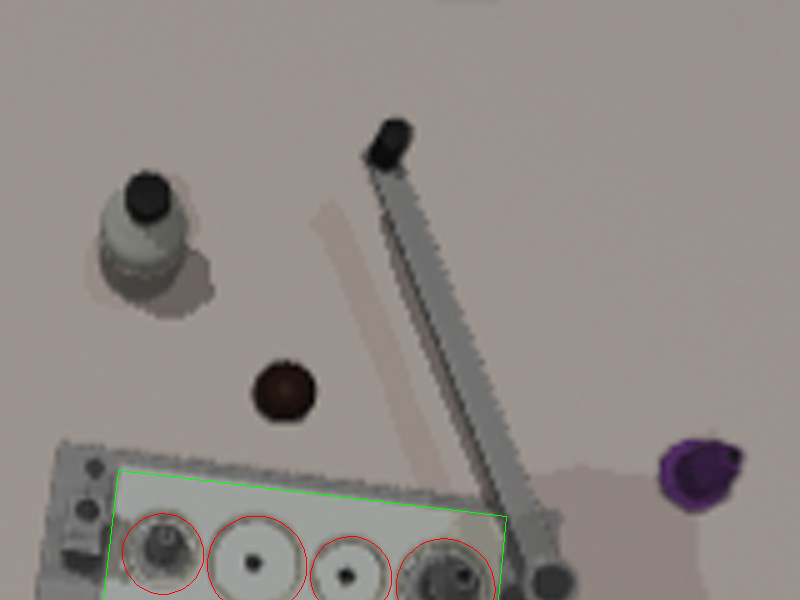

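The overlay shows the rims and block edge matching the estimated cassette pose: pocket3 at crop (257,562) and pocket2 at (350,575), with the bar open and the knob at (390,140). I check the pocket floor dots in both cameras.

Run:
```python
from h import *
cs={n:shot(n) for n in('side','top')}
cc=np.array([468.5,-95]); y=np.array([.137,.9906])
for n,c in cs.items():
    g=cv2.cvtColor(c['frame'],cv2.COLOR_BGR2GRAY).astype(float)
    for k,o in((2,-21),(3,21)):
        X=[*(cc+y*o),17]; u,v=proj(c,X).round().astype(int); s=g[v-5:v+6,u-5:u+6]
        wt=np.clip(np.median(s)-25-s,0,None); V,U=np.mgrid[v-5:v+6,u-5:u+6]
        uv=[(U*wt).sum()/wt.sum(),(V*wt).sum()/wt.sum()] if wt.sum() else None
        print(n,k,np.round(X,1),proj(c,X).round(1),uv,None if uv is None else ray(c,uv,17).round(1))
s=ctrl.sense(); print(s['eef_pos'],s['time_s'])
```

```text
side 2 [ 465.6 -115.8   17. ] [264.  272.8] [np.float64(266.85951557093426), np.float64(274.22249134948095)] [ 469.4 -121.4   17. ]
side 3 [471.4 -74.2  17. ] [258.8 257.6] [np.float64(259.09311224489795), np.float64(257.6084183673469)] [471.9 -74.5  17. ]
top 2 [ 465.6 -115.8   17. ] [309.1 195.3] [np.float64(308.73316391359594), np.float64(194.5476493011436)] [ 467.4 -115.    17. ]
top 3 [471.4 -74.2  17. ] [290.5 193.1] [np.float64(290.16530054644807), np.float64(192.15573770491804)] [473.5 -73.5  17. ]
[ 138.4234112  -506.42244558  256.29519533] 2.5
```

>>> {"method": "step_arm", "body": {
  "increments": [
    {"wz": -1},
    {"wz": -1},
    {"wz": -1},
    {"wz": -1},
    {"wz": -1}
  ],
  "fingers": 45,
  "squeeze": 40
}}

```text
invalid input at $.increments[0]: expected keys dx, dy, dz, wx, wy, wz
```

>>> {"method": "step_arm", "body": {
  "increments": [
    {"wz": -1},
    {"wz": -1},
    {"wz": -1},
    {"wz": -1},
    {"wz": -1}
  ]
}}

```text
invalid input at $.increments[0]: expected keys dx, dy, dz, wx, wy, wz
```

>>> {"method": "step_arm", "body": {
  "increments": [
    {"wz": -1},
    {"wz": -0.13},
    {}
  ]
}}

```text
invalid input at $.increments[0]: expected keys dx, dy, dz, wx, wy, wz
```

>>> {"method": "step_arm", "body": {
  "increments": [
    {"dx": 0, "dy": 0, "dz": 0, "wx": 0, "wy": 0, "wz": -1},
    {"dx": 0, "dy": 0, "dz": 0, "wx": 0, "wy": 0, "wz": -1},
    {"dx": 0, "dy": 0, "dz": 0, "wx": 0, "wy": 0, "wz": -1},
    {"dx": 0, "dy": 0, "dz": 0, "wx": 0, "wy": 0, "wz": -1},
    {"dx": 0, "dy": 0, "dz": 0, "wx": 0, "wy": 0, "wz": -1}
  ],
  "fingers": 45,
  "squeeze": 40
}}

```text
time_s: 3.0
eef_pos: [138.4, -506.4, 256.3]
ee_rot: [-0.0, 0.922, 0.387, -0.0]
force: [-0.1, -0.3, -0.7]
grip_width: 0.526
grip_force: 0.0
```

>>> {"method": "step_arm", "body": {
  "increments": [
    {"dx": 0, "dy": 0, "dz": 0, "wx": 0, "wy": 0, "wz": -1},
    {"dx": 0, "dy": 0, "dz": 0, "wx": 0, "wy": 0, "wz": -1},
    {"dx": 0, "dy": 0, "dz": 0, "wx": 0, "wy": 0, "wz": -1},
    {"dx": 0, "dy": 0, "dz": 0, "wx": 0, "wy": 0, "wz": -1},
    {"dx": 0, "dy": 0, "dz": 0, "wx": 0, "wy": 0, "wz": -1}
  ]
}}

```text
time_s: 3.5
eef_pos: [138.4, -506.4, 256.3]
ee_rot: [-0.0, 0.791, 0.612, 0.0]
force: [-0.6, 0.1, -0.4]
grip_width: 0.53
grip_force: 0.0
```

>>> {"method": "step_arm", "body": {
  "increments": [
    {"dx": 0, "dy": 0, "dz": 0, "wx": 0, "wy": 0, "wz": -1},
    {"dx": 0, "dy": 0, "dz": 0, "wx": 0, "wy": 0, "wz": -0.13},
    {"dx": 0, "dy": 0, "dz": 0, "wx": 0, "wy": 0, "wz": 0}
  ]
}}

```text
time_s: 3.8
eef_pos: [138.4, -506.4, 256.3]
ee_rot: [-0.0, 0.755, 0.656, 0.0]
force: [0.3, 0.7, 0.4]
grip_width: 0.527
grip_force: 0.0
```

>>> {"method": "step_arm", "body": {
  "increments": [
    {"dx": 1, "dy": 0.25, "dz": 0, "wx": 0, "wy": 0, "wz": 0},
    {"dx": 1, "dy": 0.25, "dz": 0, "wx": 0, "wy": 0, "wz": 0},
    {"dx": 1, "dy": 0.25, "dz": 0, "wx": 0, "wy": 0, "wz": 0},
    {"dx": 1, "dy": 0.25, "dz": 0, "wx": 0, "wy": 0, "wz": 0},
    {"dx": 1, "dy": 0.25, "dz": 0, "wx": 0, "wy": 0, "wz": 0}
  ]
}}

```text
time_s: 4.3
eef_pos: [186.9, -385.9, 256.3]
ee_rot: [0.0, 0.755, 0.655, -0.0]
force: [0.6, -0.6, 0.7]
grip_width: 0.526
grip_force: 0.0
```

>>> {"method": "step_arm", "body": {
  "increments": [
    {"dx": 1, "dy": 0.25, "dz": 0, "wx": 0, "wy": 0, "wz": 0},
    {"dx": 1, "dy": 0.25, "dz": 0, "wx": 0, "wy": 0, "wz": 0},
    {"dx": 1, "dy": 0.25, "dz": 0, "wx": 0, "wy": 0, "wz": 0},
    {"dx": 1, "dy": 0.25, "dz": 0, "wx": 0, "wy": 0, "wz": 0},
    {"dx": 1, "dy": 0.25, "dz": 0, "wx": 0, "wy": 0, "wz": 0}
  ]
}}

```text
time_s: 4.8
eef_pos: [235.0, -266.5, 256.4]
ee_rot: [0.0, 0.755, 0.655, -0.0]
force: [0.0, -0.3, 0.8]
grip_width: 0.527
grip_force: 0.0
```

>>> {"method": "step_arm", "body": {
  "increments": [
    {"dx": 1, "dy": 0.25, "dz": 0, "wx": 0, "wy": 0, "wz": 0},
    {"dx": 1, "dy": 0.25, "dz": 0, "wx": 0, "wy": 0, "wz": 0},
    {"dx": 1, "dy": 0.25, "dz": 0, "wx": 0, "wy": 0, "wz": 0},
    {"dx": 1, "dy": 0.25, "dz": 0, "wx": 0, "wy": 0, "wz": 0},
    {"dx": 1, "dy": 0.25, "dz": 0, "wx": 0, "wy": 0, "wz": 0}
  ]
}}

```text
time_s: 5.3
eef_pos: [283.2, -147.0, 256.4]
ee_rot: [0.0, 0.755, 0.655, 0.0]
force: [0.3, -0.4, -0.1]
grip_width: 0.526
grip_force: 0.0
```

>>> {"method": "step_arm", "body": {
  "increments": [
    {"dx": 1, "dy": 0.25, "dz": 0, "wx": 0, "wy": 0, "wz": 0},
    {"dx": 1, "dy": 0.25, "dz": 0, "wx": 0, "wy": 0, "wz": 0},
    {"dx": 1, "dy": 0.25, "dz": 0, "wx": 0, "wy": 0, "wz": 0},
    {"dx": 1, "dy": 0.25, "dz": 0, "wx": 0, "wy": 0, "wz": 0},
    {"dx": 1, "dy": 0.25, "dz": 0, "wx": 0, "wy": 0, "wz": 0}
  ]
}}

```text
time_s: 5.8
eef_pos: [331.5, -27.4, 256.5]
ee_rot: [0.0, 0.755, 0.656, 0.0]
force: [-0.2, -0.8, 1.2]
grip_width: 0.529
grip_force: 0.0
```

>>> {"method": "step_arm", "body": {
  "increments": [
    {"dx": 1, "dy": 0.25, "dz": 0, "wx": 0, "wy": 0, "wz": 0},
    {"dx": 1, "dy": 0.25, "dz": 0, "wx": 0, "wy": 0, "wz": 0},
    {"dx": 1, "dy": 0.25, "dz": 0, "wx": 0, "wy": 0, "wz": 0},
    {"dx": 1, "dy": 0.25, "dz": 0, "wx": 0, "wy": 0, "wz": 0},
    {"dx": 1, "dy": 0.25, "dz": 0, "wx": 0, "wy": 0, "wz": 0}
  ]
}}

```text
time_s: 6.3
eef_pos: [379.7, 92.1, 256.4]
ee_rot: [0.0, 0.755, 0.656, 0.0]
force: [0.7, -0.6, 0.0]
grip_width: 0.53
grip_force: 0.0
```

>>> {"method": "step_arm", "body": {
  "increments": [
    {"dx": 1, "dy": 0.2, "dz": 0.8, "wx": 0, "wy": 0, "wz": 0},
    {"dx": 1, "dy": 0.2, "dz": 0.8, "wx": 0, "wy": 0, "wz": 0},
    {"dx": 1, "dy": 0.2, "dz": 0.8, "wx": 0, "wy": 0, "wz": 0},
    {"dx": 1, "dy": 0.2, "dz": 0.8, "wx": 0, "wy": 0, "wz": 0},
    {"dx": 0.9, "dy": 0.2, "dz": 0.8, "wx": 0, "wy": 0, "wz": 0}
  ]
}}

```text
time_s: 6.8
eef_pos: [421.3, 210.1, 155.5]
ee_rot: [0.0, 0.755, 0.656, 0.0]
force: [0.1, -0.5, -0.1]
grip_width: 0.529
grip_force: 0.0
```

>>> {"method": "step_arm", "body": {
  "increments": [
    {"dx": 0, "dy": 0, "dz": 0, "wx": 0, "wy": 0, "wz": 0},
    {"dx": 0, "dy": 0, "dz": 0, "wx": 0, "wy": 0, "wz": 0}
  ]
}}

```text
time_s: 7.0
eef_pos: [421.0, 208.9, 156.2]
ee_rot: [-0.0, 0.755, 0.656, -0.0]
force: [-0.3, 0.5, 0.0]
grip_width: 0.525
grip_force: 0.0
```

>>> {"method": "step_arm", "body": {
  "increments": [
    {"dx": 0.52, "dy": 0.04, "dz": 0, "wx": 0, "wy": 0, "wz": 0},
    {"dx": 0.53, "dy": 0.04, "dz": 0.5, "wx": 0, "wy": 0, "wz": 0},
    {"dx": 0, "dy": 0, "dz": 0.9, "wx": 0, "wy": 0, "wz": 0},
    {"dx": 0, "dy": 0, "dz": 0.9, "wx": 0, "wy": 0, "wz": 0},
    {"dx": 0, "dy": 0, "dz": 0.8, "wx": 0, "wy": 0, "wz": 0}
  ]
}}

```text
time_s: 7.5
eef_pos: [427.1, 234.9, 78.8]
ee_rot: [0.0, 0.755, 0.656, 0.001]
force: [0.4, -0.1, -0.3]
grip_width: 0.526
grip_force: 0.0
```

>>> {"method": "step_arm", "body": {
  "increments": [
    {"dx": 0, "dy": 0, "dz": 0.7, "wx": 0, "wy": 0, "wz": 0},
    {"dx": 0, "dy": 0, "dz": 0.5, "wx": 0, "wy": 0, "wz": 0},
    {"dx": 0, "dy": 0, "dz": 0, "wx": 0, "wy": 0, "wz": 0}
  ]
}}

```text
time_s: 7.8
eef_pos: [426.4, 234.5, 48.2]
ee_rot: [-0.0, 0.755, 0.656, -0.001]
force: [0.8, 0.8, 0.1]
grip_width: 0.523
grip_force: 0.0
```

Run:
```python
from h import *
c=shot('side'); d=shot('top'); print(ctrl.sense()['eef_pos'])
a=cv2.resize(c['frame'][110:220,150:270],(480,440),interpolation=cv2.INTER_CUBIC)
b=cv2.resize(d['frame'][150:260,110:190],(320,440),interpolation=cv2.INTER_CUBIC)
cv2.imwrite('pics/g1.png',np.hstack([a,b]))
```

```text
[427.19319061 234.75695597  49.54279239]
```

View pics/g1.png

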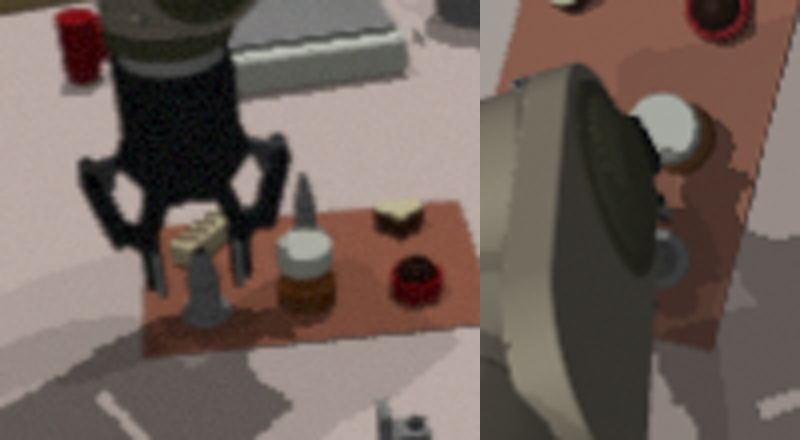

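The side view shows the large nozzle (208,285) centred between the fingers, whose tips are at (162,297) and (243,286), and the jar is clear. I compute the tip height.

Run:
```python
from h import *
c=shot('side')
T=np.array([426.6,234.6]); y=np.array([.990,-.139])
for s in(-1,1):
    for z in(15,20,25,30): print(s,z,proj(c,[*(T+s*28*y),z]).round(1))
print(ctrl.sense()['eef_pos'])
```

```text
-1 15 [190.3 185.8]
-1 20 [190.1 184.3]
-1 25 [189.9 182.8]
-1 30 [189.7 181.2]
1 15 [210.8 182.7]
1 20 [210.7 181.3]
1 25 [210.5 179.8]
1 30 [210.4 178.2]
[427.30038099 234.77340009  49.7515502 ]
```

>>> {"method": "step_arm", "body": {
  "increments": [
    {"dx": 0, "dy": 0, "dz": 0, "wx": 0, "wy": 0, "wz": 0},
    {"dx": 0, "dy": 0, "dz": 0, "wx": 0, "wy": 0, "wz": 0},
    {"dx": 0, "dy": 0, "dz": 0, "wx": 0, "wy": 0, "wz": 0},
    {"dx": 0, "dy": 0, "dz": 0, "wx": 0, "wy": 0, "wz": 0},
    {"dx": 0, "dy": 0, "dz": 0, "wx": 0, "wy": 0, "wz": 0}
  ],
  "fingers": 0,
  "squeeze": 40
}}

```text
time_s: 8.45
eef_pos: [427.2, 234.7, 49.7]
ee_rot: [0.0, 0.754, 0.656, 0.001]
force: [-1.1, -0.3, 5.5]
grip_width: 0.232
grip_force: 38.9
```

>>> {"method": "step_arm", "body": {
  "increments": [
    {"dx": 0, "dy": 0, "dz": 0, "wx": 0, "wy": 0, "wz": 0},
    {"dx": 0, "dy": 0, "dz": 0, "wx": 0, "wy": 0, "wz": 0},
    {"dx": 0, "dy": 0, "dz": -0.3, "wx": 0, "wy": 0, "wz": 0}
  ]
}}

```text
time_s: 8.75
eef_pos: [426.4, 234.5, 56.4]
ee_rot: [-0.0, 0.754, 0.656, -0.0]
force: [-0.4, 0.6, -0.6]
grip_width: 0.232
grip_force: 39.1
```

>>> {"method": "step_arm", "body": {
  "increments": [
    {"dx": 0, "dy": 0, "dz": -0.8, "wx": 0, "wy": 0, "wz": 0},
    {"dx": 0, "dy": 0, "dz": -0.9, "wx": 0, "wy": 0, "wz": 0},
    {"dx": 0, "dy": 0, "dz": -1, "wx": 0, "wy": 0, "wz": 0},
    {"dx": 0, "dy": 0, "dz": -1, "wx": 0, "wy": 0, "wz": 0},
    {"dx": 0, "dy": 0, "dz": -0.8, "wx": 0, "wy": 0, "wz": 0}
  ]
}}

```text
time_s: 9.25
eef_pos: [426.7, 234.7, 170.8]
ee_rot: [0.0, 0.754, 0.657, 0.001]
force: [0.7, -0.2, -1.6]
grip_width: 0.23
grip_force: 39.2
```

>>> {"method": "step_arm", "body": {
  "increments": [
    {"dx": -0.5, "dy": 0.2, "dz": 0, "wx": 0, "wy": 0, "wz": 0},
    {"dx": -1, "dy": 0.3, "dz": 0, "wx": 0, "wy": 0, "wz": 0},
    {"dx": -1, "dy": 0.3, "dz": 0, "wx": 0, "wy": 0, "wz": 0},
    {"dx": -1, "dy": 0.3, "dz": 0, "wx": 0, "wy": 0, "wz": 0},
    {"dx": -1, "dy": 0.3, "dz": 0, "wx": 0, "wy": 0, "wz": 0}
  ]
}}

```text
time_s: 9.75
eef_pos: [445.4, 116.6, 168.0]
ee_rot: [-0.0, 0.754, 0.656, -0.001]
force: [1.1, -0.0, -0.7]
grip_width: 0.232
grip_force: 39.2
```

>>> {"method": "step_arm", "body": {
  "increments": [
    {"dx": -1, "dy": 0.3, "dz": 0, "wx": 0, "wy": 0, "wz": 0},
    {"dx": -1, "dy": 0.3, "dz": 0, "wx": 0, "wy": 0, "wz": 0},
    {"dx": -1, "dy": 0.3, "dz": 0, "wx": 0, "wy": 0, "wz": 0},
    {"dx": -1, "dy": 0.3, "dz": 0, "wx": 0, "wy": 0, "wz": 0},
    {"dx": -1, "dy": 0.3, "dz": 0, "wx": 0, "wy": 0, "wz": 0}
  ]
}}

```text
time_s: 10.25
eef_pos: [465.1, -12.3, 168.0]
ee_rot: [-0.001, 0.754, 0.656, -0.0]
force: [-0.1, 0.5, -0.6]
grip_width: 0.231
grip_force: 39.2
```

>>> {"method": "step_arm", "body": {
  "increments": [
    {"dx": -1, "dy": 0.3, "dz": 0, "wx": 0, "wy": 0, "wz": 0},
    {"dx": -1, "dy": 0.2, "dz": 0, "wx": 0, "wy": 0, "wz": 0},
    {"dx": -0.46, "dy": 0.13, "dz": 0.3, "wx": 0, "wy": 0, "wz": 0},
    {"dx": 0, "dy": 0, "dz": 0.2, "wx": 0, "wy": 0, "wz": 0},
    {"dx": 0, "dy": 0, "dz": 0, "wx": 0, "wy": 0, "wz": 0}
  ]
}}

```text
time_s: 10.75
eef_pos: [472.0, -73.0, 154.9]
ee_rot: [-0.001, 0.754, 0.656, -0.001]
force: [0.4, 0.4, -0.3]
grip_width: 0.233
grip_force: 39.2
```

>>> {"method": "step_arm", "body": {
  "increments": [
    {"dx": 0, "dy": 0, "dz": 0, "wx": 0, "wy": 0, "wz": 0}
  ]
}}

```text
time_s: 10.85
eef_pos: [472.6, -72.8, 156.0]
ee_rot: [-0.0, 0.754, 0.657, -0.0]
force: [-0.1, -0.6, -0.2]
grip_width: 0.231
grip_force: 39.2
```

Run:
```python
from fit import *
cs={n:shot(n) for n in('side','top')}
s=ctrl.sense();T=s['eef_pos'];print(T,s['grip_width'],s['force'])
z0=T[2]-46
for n,c in cs.items():
    for z in (z0-4,z0,z0+4):
      print(n,z,fitn(n,c,'nozzle_large',list(T[:2]),z,(17,11,5)))
    for l in('nozzle_large','pocket3'):
        for d in eyes.landmark_of(n,l)[:3]: print(l,round(d['p'],2),w(c,d['point']).round(1))
c=cs['side']; im=c['frame'].copy()
cv2.imwrite('pics/p1.png',cv2.resize(im[150:300,180:330],None,fx=4,fy=4,interpolation=cv2.INTER_CUBIC))
```

```text
[472.83432791 -72.91102756 156.39399079] 0.2322188645606068 [ 0.30576391  0.11131562 -1.21483146]
side 106.39399079263146 (array([473.2, -68.2]), np.float64(65.8), 271, 0.68)
side 110.39399079263146 (array([471.4, -72. ]), np.float64(71.2), 271, 0.68)
side 114.39399079263146 (array([469.8, -76.8]), np.float64(77.4), 271, 0.68)
nozzle_large 0.82 [469.4 -71.6 108.3]
nozzle_large 0.36 [ 456.7 -186.2   77.6]
pocket3 0.69 [479.2 -35.3  18.7]
pocket3 0.64 [ 456.5 -156.5   17.3]
pocket3 0.63 [476.7 -76.4  19.2]
top 106.39399079263146 None
top 110.39399079263146 None
top 114.39399079263146 None
pocket3 0.35 [589.5 283.1   1.9]
```

View pics/p1.png

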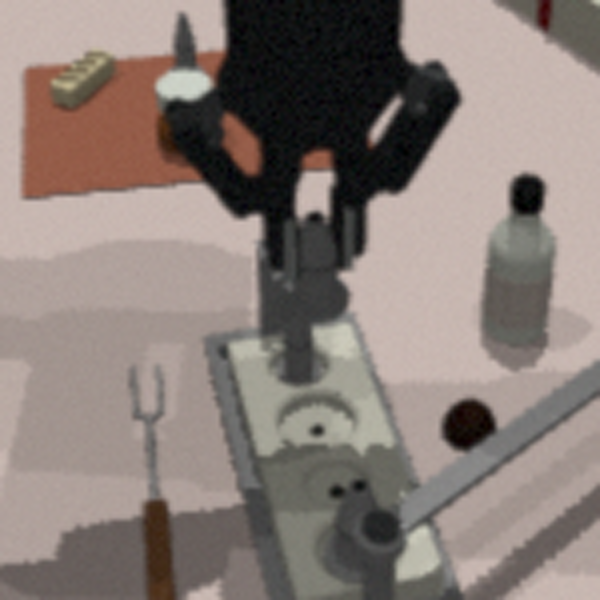

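The side view shows the large nozzle held above pocket3, with its flange at (318,297) and tip at (315,222). It may be tilted, so I enlarge and overlay the upright model.

Run:
```python
from fit import *
c=shot('side'); T=ctrl.sense()['eef_pos']
u,v=proj(c,[T[0],T[1],T[2]-25]).astype(int); o=np.array([u-20,v-20]); K=10
im=c['frame'][o[1]:o[1]+44,o[0]:o[0]+40]
im=np.clip(cv2.resize(im,None,fx=K,fy=K,interpolation=cv2.INTER_CUBIC).astype(int)*2,0,255).astype(np.uint8); im2=im.copy()
a=np.linspace(0,2*np.pi,60)
for z,r in((0,17),(5,17),(5,11),(30,11),(52,5)):
    P=np.array([proj(c,[T[0]+r*np.cos(t),T[1]+r*np.sin(t),T[2]-46+z]) for t in a])
    cv2.polylines(im2,[((P-o+.5)*K).astype(int)],True,(0,0,255),1)
cv2.imwrite('pics/p2.png',np.hstack([im,im2]))
```

```text
(no output)
```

View pics/p2.png

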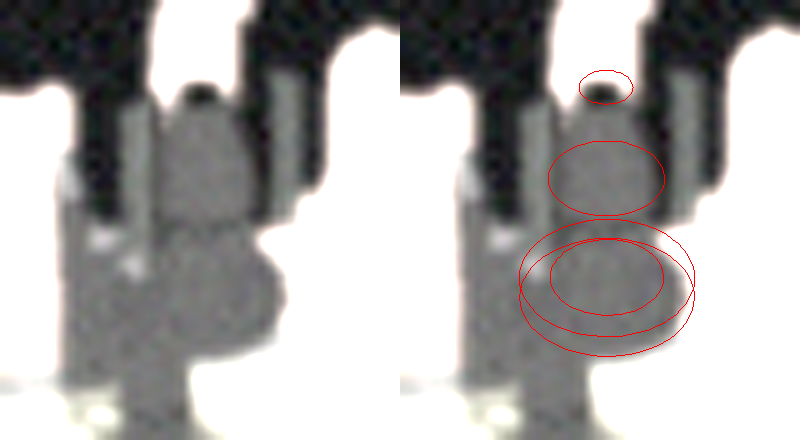

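The overlay fits within about 1 px: the nozzle is essentially upright and over pocket3. Lowering.

>>> {"method": "step_arm", "body": {
  "increments": [
    {"dx": -0.04, "dy": -0.01, "dz": 0.8, "wx": 0, "wy": 0, "wz": 0},
    {"dx": 0, "dy": 0, "dz": 0.9, "wx": 0, "wy": 0, "wz": 0},
    {"dx": 0, "dy": 0, "dz": 0.8, "wx": 0, "wy": 0, "wz": 0},
    {"dx": 0, "dy": 0, "dz": 0.5, "wx": 0, "wy": 0, "wz": 0},
    {"dx": 0, "dy": 0, "dz": 0.2, "wx": 0, "wy": 0, "wz": 0}
  ]
}}

```text
time_s: 12.0
eef_pos: [472.0, -74.5, 75.2]
ee_rot: [-0.001, 0.754, 0.656, -0.0]
force: [-0.2, 0.0, -1.2]
grip_width: 0.229
grip_force: 39.2
```

>>> {"method": "step_arm", "body": {
  "increments": [
    {"dx": 0, "dy": 0, "dz": 0.1, "wx": 0, "wy": 0, "wz": 0},
    {"dx": 0, "dy": 0, "dz": 0.1, "wx": 0, "wy": 0, "wz": 0},
    {"dx": 0, "dy": 0, "dz": 0, "wx": 0, "wy": 0, "wz": 0},
    {"dx": 0, "dy": 0, "dz": 0, "wx": 0, "wy": 0, "wz": 0}
  ]
}}

```text
time_s: 12.4
eef_pos: [472.7, -74.7, 71.7]
ee_rot: [0.0, 0.754, 0.657, 0.0]
force: [-0.5, -0.4, -0.7]
grip_width: 0.231
grip_force: 39.2
```

>>> {"method": "step_arm", "body": {
  "increments": [
    {"dx": 0, "dy": 0, "dz": 0.1, "wx": 0, "wy": 0, "wz": 0},
    {"dx": 0, "dy": 0, "dz": 0, "wx": 0, "wy": 0, "wz": 0},
    {"dx": 0, "dy": 0, "dz": 0, "wx": 0, "wy": 0, "wz": 0}
  ]
}}

```text
time_s: 12.7
eef_pos: [472.4, -74.7, 68.8]
ee_rot: [0.0, 0.754, 0.657, 0.0]
force: [-0.1, -0.2, -0.4]
grip_width: 0.228
grip_force: 39.2
```

>>> {"method": "step_arm", "body": {
  "increments": [
    {"dx": 0, "dy": 0, "dz": 0.1, "wx": 0, "wy": 0, "wz": 0},
    {"dx": 0, "dy": 0, "dz": 0, "wx": 0, "wy": 0, "wz": 0},
    {"dx": 0, "dy": 0, "dz": 0, "wx": 0, "wy": 0, "wz": 0}
  ]
}}

```text
time_s: 13.0
eef_pos: [472.4, -74.6, 66.2]
ee_rot: [-0.0, 0.754, 0.657, -0.0]
force: [0.0, 0.6, -1.4]
grip_width: 0.236
grip_force: 39.2
```

>>> {"method": "step_arm", "body": {
  "increments": [
    {"dx": 0, "dy": 0, "dz": 0.06, "wx": 0, "wy": 0, "wz": 0},
    {"dx": 0, "dy": 0, "dz": 0, "wx": 0, "wy": 0, "wz": 0},
    {"dx": 0, "dy": 0, "dz": 0, "wx": 0, "wy": 0, "wz": 0}
  ]
}}

```text
time_s: 13.3
eef_pos: [472.4, -74.7, 64.8]
ee_rot: [-0.0, 0.754, 0.656, -0.0]
force: [0.3, 0.2, -0.4]
grip_width: 0.235
grip_force: 39.2
```

>>> {"method": "step_arm", "body": {
  "increments": [
    {"dx": 0, "dy": 0, "dz": 0.05, "wx": 0, "wy": 0, "wz": 0},
    {"dx": 0, "dy": 0, "dz": 0, "wx": 0, "wy": 0, "wz": 0},
    {"dx": 0, "dy": 0, "dz": 0, "wx": 0, "wy": 0, "wz": 0}
  ]
}}

```text
time_s: 13.6
eef_pos: [472.6, -74.7, 63.8]
ee_rot: [0.0, 0.754, 0.657, 0.0]
force: [-0.1, 0.3, 4.0]
grip_width: 0.231
grip_force: 39.7
```

>>> {"method": "step_arm", "body": {
  "increments": [
    {"dx": 0, "dy": 0, "dz": 0.04, "wx": 0, "wy": 0, "wz": 0},
    {"dx": 0, "dy": 0, "dz": 0, "wx": 0, "wy": 0, "wz": 0},
    {"dx": 0, "dy": 0, "dz": 0, "wx": 0, "wy": 0, "wz": 0}
  ]
}}

```text
time_s: 13.9
eef_pos: [472.6, -74.7, 63.7]
ee_rot: [0.0, 0.754, 0.657, 0.0]
force: [-5.8, 2.3, 16.3]
grip_width: 0.234
grip_force: 41.0
```

>>> {"method": "step_arm", "body": {
  "increments": [
    {"dx": 0, "dy": 0, "dz": 0, "wx": 0, "wy": 0, "wz": 0},
    {"dx": 0, "dy": 0, "dz": 0, "wx": 0, "wy": 0, "wz": 0},
    {"dx": 0, "dy": 0, "dz": 0, "wx": 0, "wy": 0, "wz": 0},
    {"dx": 0, "dy": 0, "dz": -0.4, "wx": 0, "wy": 0, "wz": 0},
    {"dx": 0, "dy": 0, "dz": -0.8, "wx": 0, "wy": 0, "wz": 0}
  ],
  "fingers": 40
}}

```text
time_s: 14.4
eef_pos: [471.8, -74.4, 92.4]
ee_rot: [-0.001, 0.754, 0.656, -0.001]
force: [-0.0, -0.0, 0.8]
grip_width: 0.47
grip_force: 0.0
```

>>> {"method": "step_arm", "body": {
  "increments": [
    {"dx": 0, "dy": 0, "dz": -1, "wx": 0, "wy": 0, "wz": 0},
    {"dx": 0, "dy": 0, "dz": -1, "wx": 0, "wy": 0, "wz": 0},
    {"dx": 0, "dy": 0, "dz": -0.8, "wx": 0, "wy": 0, "wz": 0},
    {"dx": 1, "dy": 0, "dz": 0, "wx": 0, "wy": 0, "wz": 0},
    {"dx": 1, "dy": 0, "dz": 0, "wx": 0, "wy": 0, "wz": 0}
  ]
}}

```text
time_s: 14.9
eef_pos: [479.6, -24.9, 163.8]
ee_rot: [0.001, 0.755, 0.656, 0.001]
force: [-0.3, 0.3, -0.0]
grip_width: 0.467
grip_force: 0.0
```

>>> {"method": "step_arm", "body": {
  "increments": [
    {"dx": 1, "dy": 0, "dz": 0, "wx": 0, "wy": 0, "wz": 0},
    {"dx": 1, "dy": 0, "dz": 0, "wx": 0, "wy": 0, "wz": 0},
    {"dx": 1, "dy": 0, "dz": 0, "wx": 0, "wy": 0, "wz": 0},
    {"dx": 1, "dy": 0, "dz": 0, "wx": 0, "wy": 0, "wz": 0},
    {"dx": 1, "dy": 0, "dz": 0, "wx": 0, "wy": 0, "wz": 0}
  ]
}}

```text
time_s: 15.4
eef_pos: [496.7, 99.7, 163.2]
ee_rot: [0.0, 0.754, 0.657, 0.0]
force: [0.4, 0.1, -0.8]
grip_width: 0.468
grip_force: 0.0
```

>>> {"method": "step_arm", "body": {
  "increments": [
    {"dx": 1, "dy": 0, "dz": 0, "wx": 0, "wy": 0, "wz": 0},
    {"dx": 1, "dy": 0, "dz": 0, "wx": 0, "wy": 0, "wz": 0},
    {"dx": 1, "dy": 0, "dz": 0, "wx": 0, "wy": 0, "wz": 0},
    {"dx": 1, "dy": 0, "dz": 0, "wx": 0, "wy": 0, "wz": 0},
    {"dx": 1, "dy": 0, "dz": 0, "wx": 0, "wy": 0, "wz": 0}
  ]
}}

```text
time_s: 15.9
eef_pos: [513.9, 223.6, 163.2]
ee_rot: [0.0, 0.754, 0.657, 0.0]
force: [0.5, -0.3, 0.8]
grip_width: 0.47
grip_force: 0.0
```

>>> {"method": "step_arm", "body": {
  "increments": [
    {"dx": 1, "dy": -0.07, "dz": 0, "wx": 0, "wy": 0, "wz": 0},
    {"dx": 1, "dy": -0.08, "dz": 0, "wx": 0, "wy": 0, "wz": 0},
    {"dx": 1, "dy": 0, "dz": 0, "wx": 0, "wy": 0, "wz": 0},
    {"dx": 0.1, "dy": 0, "dz": 0, "wx": 0, "wy": 0, "wz": 0},
    {"dx": 0, "dy": 0, "dz": 0, "wx": 0, "wy": 0, "wz": 0}
  ]
}}

```text
time_s: 16.4
eef_pos: [520.6, 299.8, 162.7]
ee_rot: [0.0, 0.754, 0.657, -0.0]
force: [-0.1, -0.2, 0.7]
grip_width: 0.466
grip_force: 0.0
```

Run:
```python
from fit import *
cs={n:shot(n) for n in('side','top')}
print(ctrl.sense()['eef_pos'],ctrl.sense()['joints'].round(2))
for n,c in cs.items():
    print(n,'L home?',fitn(n,c,'nozzle_large',[472.4,-74.5],17,(17,11,5)),'S',fitn(n,c,'nozzle_small',[520.7,299],3,(13,8,3.5)))
    for l in('nozzle_large','nozzle_small'):
        for d in eyes.landmark_of(n,l)[:3]: print(l,round(d['p'],2),w(c,d['point']).round(1))
c=cs['side']
cv2.imwrite('pics/p3.png',np.hstack([cv2.resize(c['frame'][220:300,225:305],(400,400),interpolation=cv2.INTER_CUBIC),cv2.resize(c['frame'][120:200,180:260],(400,400),interpolation=cv2.INTER_CUBIC)]))
```

```text
[520.82590212 298.92567408 162.74371775] [ 0.33  0.56  1.38 -0.    1.2   0.47]
side L home? (array([472.6, -71.7]), np.float64(63.2), 224, 0.69) S (array([524. , 316.8]), np.float64(27.4), 90, 0.41)
nozzle_large 0.79 [469.4 -74.9  16.7]
nozzle_small 0.42 [517.4 298.2   3.2]
top L home? (array([471.2, -77. ]), np.float64(64.6), 125, 0.46) S (array([522.4, 301.3]), np.float64(15.9), 123, 0.51)
nozzle_large 0.45 [469.8 -73.7  14.6]
nozzle_small 0.68 [520.7 299.9   5.1]
```

View pics/p3.png

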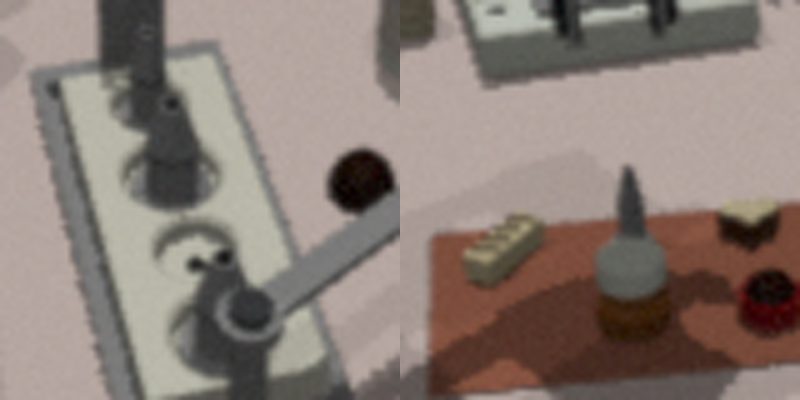

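The crop shows nozzle_large upright and seated in pocket3 at (172,170). The small nozzle stands untouched behind the jar at (628,210). Lowering on it.

>>> {"method": "step_arm", "body": {
  "increments": [
    {"dx": 0.04, "dy": 0.01, "dz": 0.7, "wx": 0, "wy": 0, "wz": 0},
    {"dx": 0, "dy": 0, "dz": 1, "wx": 0, "wy": 0, "wz": 0},
    {"dx": 0, "dy": 0, "dz": 1, "wx": 0, "wy": 0, "wz": 0},
    {"dx": 0, "dy": 0, "dz": 1, "wx": 0, "wy": 0, "wz": 0},
    {"dx": 0, "dy": 0, "dz": 0.5, "wx": 0, "wy": 0, "wz": 0}
  ]
}}

```text
time_s: 17.4
eef_pos: [520.4, 300.4, 55.5]
ee_rot: [-0.001, 0.754, 0.656, -0.001]
force: [-0.8, -1.1, 0.3]
grip_width: 0.47
grip_force: 0.0
```

>>> {"method": "step_arm", "body": {
  "increments": [
    {"dx": 0, "dy": 0, "dz": 0.3, "wx": 0, "wy": 0, "wz": 0},
    {"dx": 0, "dy": 0, "dz": 0, "wx": 0, "wy": 0, "wz": 0},
    {"dx": 0, "dy": 0, "dz": 0, "wx": 0, "wy": 0, "wz": 0}
  ]
}}

```text
time_s: 17.7
eef_pos: [521.8, 300.9, 51.1]
ee_rot: [0.0, 0.754, 0.657, 0.001]
force: [0.3, 0.5, 0.4]
grip_width: 0.467
grip_force: 0.0
```

>>> {"method": "step_arm", "body": {
  "increments": [
    {"dx": 0, "dy": 0, "dz": 0, "wx": 0, "wy": 0, "wz": 0},
    {"dx": 0, "dy": 0, "dz": 0, "wx": 0, "wy": 0, "wz": 0},
    {"dx": 0, "dy": 0, "dz": 0, "wx": 0, "wy": 0, "wz": 0},
    {"dx": 0, "dy": 0, "dz": 0, "wx": 0, "wy": 0, "wz": 0},
    {"dx": 0, "dy": 0, "dz": 0, "wx": 0, "wy": 0, "wz": 0}
  ],
  "fingers": 0,
  "squeeze": 35
}}

```text
time_s: 18.2
eef_pos: [521.7, 300.9, 51.0]
ee_rot: [0.0, 0.754, 0.657, 0.001]
force: [-0.2, -0.3, 5.8]
grip_width: 0.161
grip_force: 34.3
```

>>> {"method": "step_arm", "body": {
  "increments": [
    {"dx": 0, "dy": 0, "dz": 0, "wx": 0, "wy": 0, "wz": 0},
    {"dx": 0, "dy": 0, "dz": 0, "wx": 0, "wy": 0, "wz": 0}
  ]
}}

```text
time_s: 18.4
eef_pos: [521.7, 300.9, 51.0]
ee_rot: [0.0, 0.754, 0.657, 0.001]
force: [-0.9, -0.5, 6.1]
grip_width: 0.161
grip_force: 34.3
```

>>> {"method": "step_arm", "body": {
  "increments": [
    {"dx": 0, "dy": 0, "dz": -0.6, "wx": 0, "wy": 0, "wz": 0},
    {"dx": 0, "dy": 0, "dz": -1, "wx": 0, "wy": 0, "wz": 0},
    {"dx": 0, "dy": 0, "dz": -1, "wx": 0, "wy": 0, "wz": 0},
    {"dx": 0, "dy": 0, "dz": -1, "wx": 0, "wy": 0, "wz": 0},
    {"dx": 0, "dy": 0, "dz": -1, "wx": 0, "wy": 0, "wz": 0}
  ]
}}

```text
time_s: 18.9
eef_pos: [521.0, 300.7, 166.9]
ee_rot: [0.0, 0.754, 0.657, 0.0]
force: [0.6, 0.2, -0.5]
grip_width: 0.161
grip_force: 34.3
```

>>> {"method": "step_arm", "body": {
  "increments": [
    {"dx": -0.4, "dy": 0, "dz": 0, "wx": 0, "wy": 0, "wz": 0},
    {"dx": -1, "dy": 0, "dz": 0, "wx": 0, "wy": 0, "wz": 0},
    {"dx": -1, "dy": 0, "dz": 0, "wx": 0, "wy": 0, "wz": 0},
    {"dx": -1, "dy": 0, "dz": 0, "wx": 0, "wy": 0, "wz": 0},
    {"dx": -1, "dy": 0, "dz": 0, "wx": 0, "wy": 0, "wz": 0}
  ]
}}

```text
time_s: 19.4
eef_pos: [505.3, 190.4, 164.7]
ee_rot: [-0.0, 0.754, 0.656, -0.001]
force: [0.8, -0.0, 0.1]
grip_width: 0.158
grip_force: 34.3
```

>>> {"method": "step_arm", "body": {
  "increments": [
    {"dx": -1, "dy": 0, "dz": 0, "wx": 0, "wy": 0, "wz": 0},
    {"dx": -1, "dy": 0, "dz": 0, "wx": 0, "wy": 0, "wz": 0},
    {"dx": -1, "dy": 0, "dz": 0, "wx": 0, "wy": 0, "wz": 0},
    {"dx": -1, "dy": 0, "dz": 0, "wx": 0, "wy": 0, "wz": 0},
    {"dx": -1, "dy": 0, "dz": 0, "wx": 0, "wy": 0, "wz": 0}
  ]
}}

```text
time_s: 19.9
eef_pos: [487.9, 66.7, 164.7]
ee_rot: [-0.0, 0.754, 0.656, -0.0]
force: [0.2, -0.3, -0.5]
grip_width: 0.164
grip_force: 34.3
```

>>> {"method": "step_arm", "body": {
  "increments": [
    {"dx": -1, "dy": 0, "dz": 0, "wx": 0, "wy": 0, "wz": 0},
    {"dx": -1, "dy": 0, "dz": 0, "wx": 0, "wy": 0, "wz": 0},
    {"dx": -1, "dy": 0, "dz": 0, "wx": 0, "wy": 0, "wz": 0},
    {"dx": -1, "dy": 0, "dz": 0, "wx": 0, "wy": 0, "wz": 0},
    {"dx": -1, "dy": 0.07, "dz": 0, "wx": 0, "wy": 0, "wz": 0}
  ]
}}

```text
time_s: 20.4
eef_pos: [472.3, -57.1, 164.7]
ee_rot: [-0.001, 0.754, 0.656, -0.0]
force: [0.4, -0.2, 0.0]
grip_width: 0.165
grip_force: 34.3
```

>>> {"method": "step_arm", "body": {
  "increments": [
    {"dx": -1, "dy": 0.06, "dz": 0, "wx": 0, "wy": 0, "wz": 0},
    {"dx": -1, "dy": 0, "dz": 0, "wx": 0, "wy": 0, "wz": 0},
    {"dx": -0.4, "dy": 0, "dz": 0, "wx": 0, "wy": 0, "wz": 0},
    {"dx": 0, "dy": 0, "dz": 0, "wx": 0, "wy": 0, "wz": 0},
    {"dx": 0, "dy": 0, "dz": 0, "wx": 0, "wy": 0, "wz": 0}
  ]
}}

```text
time_s: 20.9
eef_pos: [466.3, -115.1, 164.9]
ee_rot: [-0.0, 0.754, 0.657, -0.0]
force: [0.9, -0.6, 0.2]
grip_width: 0.16
grip_force: 34.3
```

Run:
```python
from fit import *
c=shot('side'); T=ctrl.sense()['eef_pos']; print(T,ctrl.sense()['grip_width'])
for d in eyes.landmark_of('side','nozzle_small')[:3]: print(round(d['p'],2),w(c,d['point']).round(1))
z0=T[2]-48
print(fitn('side',c,'nozzle_small',list(T[:2]),z0,(13,8,3.5)))
u,v=proj(c,[T[0],T[1],T[2]-25]).astype(int); o=np.array([u-20,v-20]); K=10
im=c['frame'][o[1]:o[1]+44,o[0]:o[0]+40]
im=np.clip(cv2.resize(im,None,fx=K,fy=K,interpolation=cv2.INTER_CUBIC).astype(int)*2,0,255).astype(np.uint8); im2=im.copy()
a=np.linspace(0,2*np.pi,60)
for z,r in((0,13),(5,13),(30,8),(52,3.5)):
    P=np.array([proj(c,[T[0]+r*np.cos(t),T[1]+r*np.sin(t),z0+z]) for t in a])
    cv2.polylines(im2,[((P-o+.5)*K).astype(int)],True,(0,0,255),1)
cv2.imwrite('pics/p4.png',np.hstack([im,im2]))
```

```text
[ 466.35635228 -114.831145    164.93061387] 0.1601796728603518
0.8 [ 461.2 -113.6  114.7]
0.32 [478.6 -25.1  14.7]
(array([ 464.8, -116.1]), np.float64(43.4), 222, 0.61)
```

View pics/p4.png

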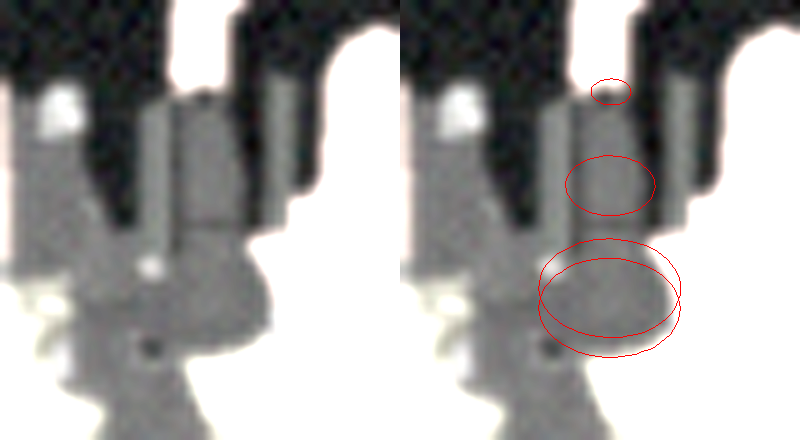

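The picture shows the small nozzle upright, its flange within 1 px of the model, with the same slight bias as the first one. Lowering into pocket2.

>>> {"method": "step_arm", "body": {
  "increments": [
    {"dx": -0.03, "dy": 0.01, "dz": 0.8, "wx": 0, "wy": 0, "wz": 0},
    {"dx": 0, "dy": 0, "dz": 1, "wx": 0, "wy": 0, "wz": 0},
    {"dx": 0, "dy": 0, "dz": 0.9, "wx": 0, "wy": 0, "wz": 0},
    {"dx": 0, "dy": 0, "dz": 0.6, "wx": 0, "wy": 0, "wz": 0},
    {"dx": 0, "dy": 0, "dz": 0.2, "wx": 0, "wy": 0, "wz": 0}
  ]
}}

```text
time_s: 21.55
eef_pos: [466.1, -115.6, 76.3]
ee_rot: [-0.001, 0.754, 0.657, -0.0]
force: [-0.6, 1.0, 0.7]
grip_width: 0.16
grip_force: 34.3
```

>>> {"method": "step_arm", "body": {
  "increments": [
    {"dx": 0, "dy": 0, "dz": 0.1, "wx": 0, "wy": 0, "wz": 0},
    {"dx": 0, "dy": 0, "dz": 0, "wx": 0, "wy": 0, "wz": 0},
    {"dx": 0, "dy": 0, "dz": 0, "wx": 0, "wy": 0, "wz": 0}
  ]
}}

```text
time_s: 21.85
eef_pos: [467.0, -116.6, 75.7]
ee_rot: [0.001, 0.754, 0.657, 0.0]
force: [0.4, 0.2, -1.1]
grip_width: 0.162
grip_force: 34.3
```

>>> {"method": "step_arm", "body": {
  "increments": [
    {"dx": 0, "dy": 0, "dz": 0.1, "wx": 0, "wy": 0, "wz": 0},
    {"dx": 0, "dy": 0, "dz": 0, "wx": 0, "wy": 0, "wz": 0},
    {"dx": 0, "dy": 0, "dz": 0, "wx": 0, "wy": 0, "wz": 0}
  ]
}}

```text
time_s: 22.15
eef_pos: [466.6, -116.5, 72.7]
ee_rot: [0.0, 0.754, 0.656, 0.0]
force: [0.3, -0.1, -0.4]
grip_width: 0.163
grip_force: 34.3
```

>>> {"method": "step_arm", "body": {
  "increments": [
    {"dx": 0.03, "dy": 0, "dz": 0.1, "wx": 0, "wy": 0, "wz": 0},
    {"dx": 0, "dy": 0, "dz": 0, "wx": 0, "wy": 0, "wz": 0},
    {"dx": 0, "dy": 0, "dz": 0, "wx": 0, "wy": 0, "wz": 0}
  ]
}}

```text
time_s: 22.45
eef_pos: [466.7, -115.7, 70.0]
ee_rot: [-0.0, 0.754, 0.657, -0.0]
force: [-0.1, -0.3, 0.5]
grip_width: 0.162
grip_force: 34.3
```

>>> {"method": "step_arm", "body": {
  "increments": [
    {"dx": 0, "dy": 0, "dz": 0.1, "wx": 0, "wy": 0, "wz": 0},
    {"dx": 0, "dy": 0, "dz": 0, "wx": 0, "wy": 0, "wz": 0},
    {"dx": 0, "dy": 0, "dz": 0, "wx": 0, "wy": 0, "wz": 0}
  ]
}}

```text
time_s: 22.75
eef_pos: [466.7, -115.7, 67.5]
ee_rot: [-0.0, 0.754, 0.656, -0.0]
force: [0.2, 0.6, -0.6]
grip_width: 0.157
grip_force: 34.3
```

>>> {"method": "step_arm", "body": {
  "increments": [
    {"dx": 0, "dy": 0, "dz": 0.05, "wx": 0, "wy": 0, "wz": 0},
    {"dx": 0, "dy": 0, "dz": 0, "wx": 0, "wy": 0, "wz": 0},
    {"dx": 0, "dy": 0, "dz": 0, "wx": 0, "wy": 0, "wz": 0}
  ]
}}

```text
time_s: 23.05
eef_pos: [466.7, -115.7, 66.3]
ee_rot: [-0.0, 0.754, 0.656, -0.0]
force: [0.8, -0.3, -0.4]
grip_width: 0.158
grip_force: 34.3
```

>>> {"method": "step_arm", "body": {
  "increments": [
    {"dx": 0, "dy": 0, "dz": 0.04, "wx": 0, "wy": 0, "wz": 0},
    {"dx": 0, "dy": 0, "dz": 0, "wx": 0, "wy": 0, "wz": 0},
    {"dx": 0, "dy": 0, "dz": 0, "wx": 0, "wy": 0, "wz": 0}
  ]
}}

```text
time_s: 23.35
eef_pos: [466.7, -115.8, 65.3]
ee_rot: [-0.0, 0.754, 0.657, -0.0]
force: [-0.5, 1.0, -1.0]
grip_width: 0.158
grip_force: 34.3
```

>>> {"method": "step_arm", "body": {
  "increments": [
    {"dx": 0, "dy": 0, "dz": 0.04, "wx": 0, "wy": 0, "wz": 0},
    {"dx": 0, "dy": 0, "dz": 0, "wx": 0, "wy": 0, "wz": 0},
    {"dx": 0, "dy": 0, "dz": 0, "wx": 0, "wy": 0, "wz": 0}
  ]
}}

```text
time_s: 23.65
eef_pos: [467.0, -115.8, 64.9]
ee_rot: [0.0, 0.754, 0.657, 0.0]
force: [-0.9, 0.9, 6.7]
grip_width: 0.16
grip_force: 35.0
```

>>> {"method": "step_arm", "body": {
  "increments": [
    {"dx": 0, "dy": 0, "dz": 0, "wx": 0, "wy": 0, "wz": 0},
    {"dx": 0, "dy": 0, "dz": 0, "wx": 0, "wy": 0, "wz": 0},
    {"dx": 0, "dy": 0, "dz": 0, "wx": 0, "wy": 0, "wz": 0},
    {"dx": 0, "dy": 0, "dz": -0.4, "wx": 0, "wy": 0, "wz": 0},
    {"dx": 0, "dy": 0, "dz": -0.8, "wx": 0, "wy": 0, "wz": 0}
  ],
  "fingers": 40
}}

```text
time_s: 24.15
eef_pos: [466.1, -115.5, 94.2]
ee_rot: [-0.001, 0.754, 0.656, -0.0]
force: [0.4, 0.1, 0.9]
grip_width: 0.468
grip_force: 0.0
```

>>> {"method": "step_arm", "body": {
  "increments": [
    {"dx": 0, "dy": 0, "dz": -1, "wx": 0, "wy": 0, "wz": 0},
    {"dx": 0, "dy": 0, "dz": -1, "wx": 0, "wy": 0, "wz": 0},
    {"dx": 0, "dy": 0, "dz": -1, "wx": 0, "wy": 0, "wz": 0},
    {"dx": 0, "dy": 0, "dz": -0.8, "wx": 0, "wy": 0, "wz": 0},
    {"dx": 0, "dy": 0, "dz": 0, "wx": 0, "wy": 0, "wz": 0}
  ]
}}

```text
time_s: 24.65
eef_pos: [467.7, -116.2, 192.2]
ee_rot: [0.003, 0.754, 0.657, 0.001]
force: [0.0, -0.1, -0.7]
grip_width: 0.467
grip_force: 0.0
```

>>> {"method": "step_arm", "body": {
  "increments": [
    {"dx": -0.1, "dy": 0.9, "dz": 0, "wx": 0, "wy": 0, "wz": 0},
    {"dx": -0.1, "dy": 1, "dz": 0, "wx": 0, "wy": 0, "wz": 0},
    {"dx": -0.1, "dy": 1, "dz": 0, "wx": 0, "wy": 0, "wz": 0},
    {"dx": -0.1, "dy": 1, "dz": 0, "wx": 0, "wy": 0, "wz": 0},
    {"dx": -0.1, "dy": 1, "dz": 0, "wx": 0, "wy": 0, "wz": 0}
  ],
  "fingers": 0
}}

```text
time_s: 25.15
eef_pos: [587.0, -145.1, 188.4]
ee_rot: [-0.001, 0.754, 0.656, -0.0]
force: [-0.7, -0.1, -0.5]
grip_width: -0.005
grip_force: 0.0
```

>>> {"method": "step_arm", "body": {
  "increments": [
    {"dx": -0.1, "dy": 1, "dz": 0, "wx": 0, "wy": 0, "wz": 0},
    {"dx": -0.1, "dy": 1, "dz": 0, "wx": 0, "wy": 0, "wz": 0},
    {"dx": -0.1, "dy": 0.4, "dz": 0, "wx": 0, "wy": 0, "wz": 0.7},
    {"dx": 0, "dy": 0, "dz": 0, "wx": 0, "wy": 0, "wz": 1},
    {"dx": 0, "dy": 0, "dz": 0, "wx": 0, "wy": 0, "wz": 1}
  ]
}}

```text
time_s: 25.65
eef_pos: [644.6, -160.7, 187.9]
ee_rot: [-0.001, 0.84, 0.542, -0.001]
force: [-0.0, 0.5, -0.3]
grip_width: 0.003
grip_force: 0.0
```

>>> {"method": "step_arm", "body": {
  "increments": [
    {"dx": 0, "dy": 0, "dz": 0, "wx": 0, "wy": 0, "wz": 1},
    {"dx": 0, "dy": 0, "dz": 0, "wx": 0, "wy": 0, "wz": 1},
    {"dx": 0, "dy": 0, "dz": 0, "wx": 0, "wy": 0, "wz": 1},
    {"dx": 0, "dy": 0, "dz": 0, "wx": 0, "wy": 0, "wz": 1},
    {"dx": 0, "dy": 0, "dz": 0, "wx": 0, "wy": 0, "wz": 1}
  ]
}}

```text
time_s: 26.15
eef_pos: [644.4, -160.6, 188.3]
ee_rot: [-0.001, 0.952, 0.306, -0.001]
force: [0.6, -0.0, 0.7]
grip_width: 0.001
grip_force: 0.0
```

>>> {"method": "step_arm", "body": {
  "increments": [
    {"dx": 0, "dy": 0, "dz": 0, "wx": 0, "wy": 0, "wz": 1},
    {"dx": 0, "dy": 0, "dz": 0, "wx": 0, "wy": 0, "wz": 1},
    {"dx": 0, "dy": 0, "dz": 0, "wx": 0, "wy": 0, "wz": 1},
    {"dx": 0, "dy": 0, "dz": 0, "wx": 0, "wy": 0, "wz": 0}
  ]
}}

```text
time_s: 26.55
eef_pos: [644.4, -160.7, 188.4]
ee_rot: [-0.0, 0.988, 0.155, -0.001]
force: [-0.4, 0.7, 0.3]
grip_width: -0.004
grip_force: 0.0
```

Run:
```python
from fit import *
cs={n:shot(n) for n in('side','top')}
s=ctrl.sense();print(s['eef_pos'],s['ee_rot'].round(3),s['joints'].round(2),s['grip_width'])
for n,c in cs.items():
    for l in('nozzle_small','nozzle_large','keeper_knob','keeper_hinge','colour_bottle'):
        for d in eyes.landmark_of(n,l)[:2]: print(n,l,round(d['p'],2),w(c,d['point']).round(1))
c=cs['side']
cv2.imwrite('pics/p5.png',np.hstack([cv2.resize(c['frame'][220:300,225:305],(400,400),interpolation=cv2.INTER_CUBIC),cv2.resize(c['frame'][160:260,270:370],(400,400),interpolation=cv2.INTER_CUBIC)]))
```

```text
[ 644.53412558 -160.70054088  188.68100418] [-0.     0.988  0.157 -0.   ] [-0.42  0.68  1.11  0.    1.35  0.84] -9.701190901419293e-05
side nozzle_small 0.46 [ 465.3 -116.7   15.4]
side nozzle_large 0.49 [467.5 -74.9  15.9]
side keeper_knob 0.81 [ 640.8 -127.4  105.1]
side keeper_hinge 0.86 [ 453.1 -189.9   77.7]
side colour_bottle 0.64 [ 6.184e+02 -2.750e+01 -6.000e-01]
side colour_bottle 0.44 [380.2 -77.6  -0.5]
top colour_bottle 0.61 [ 6.192e+02 -2.730e+01 -4.000e-01]
```

View pics/p5.png

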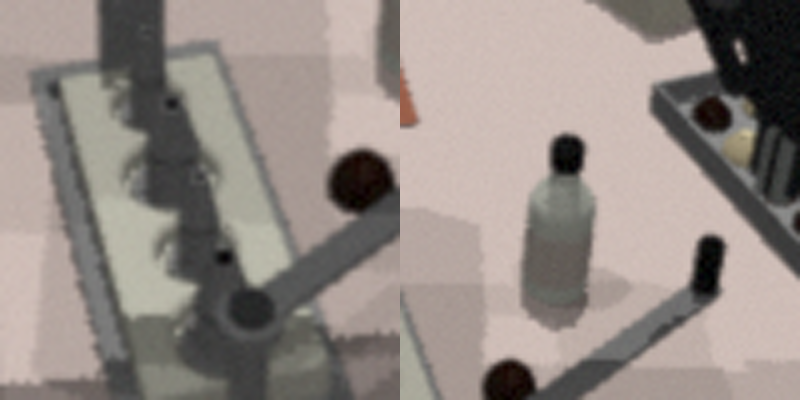

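All four nozzles stand upright in their pockets (left crop). The knob is at right crop (710,265), with the closed fingers above and behind it. Descending behind the knob and pushing it along its arc.

>>> {"method": "step_arm", "body": {
  "increments": [
    {"dx": 0, "dy": 0, "dz": 0.8, "wx": 0, "wy": 0, "wz": 0},
    {"dx": 0, "dy": 0, "dz": 1, "wx": 0, "wy": 0, "wz": 0},
    {"dx": 0, "dy": 0, "dz": 0.8, "wx": 0, "wy": 0, "wz": 0},
    {"dx": 0, "dy": 0, "dz": 0.2, "wx": 0, "wy": 0, "wz": 0},
    {"dx": 0, "dy": 0, "dz": 0, "wx": 0, "wy": 0, "wz": 0}
  ]
}}

```text
time_s: 27.65
eef_pos: [644.6, -160.7, 119.0]
ee_rot: [-0.0, 0.988, 0.155, -0.0]
force: [-0.5, -0.3, 0.4]
grip_width: -0.003
grip_force: 0.0
```

>>> {"method": "step_arm", "body": {
  "increments": [
    {"dx": 0, "dy": -0.2, "dz": 0, "wx": 0, "wy": 0, "wz": 0},
    {"dx": 0, "dy": -0.2, "dz": 0, "wx": 0, "wy": 0, "wz": 0},
    {"dx": 0.02, "dy": -0.39, "dz": 0, "wx": 0, "wy": 0, "wz": -0.5},
    {"dx": 0.02, "dy": -0.39, "dz": 0, "wx": 0, "wy": 0, "wz": -0.5},
    {"dx": 0.03, "dy": -0.39, "dz": 0, "wx": 0, "wy": 0, "wz": -0.5}
  ]
}}

```text
time_s: 28.15
eef_pos: [633.0, -122.6, 120.3]
ee_rot: [0.0, 0.972, 0.233, 0.001]
force: [0.4, -0.3, -0.4]
grip_width: -0.002
grip_force: 0.2
```

Run:
```python
from h import *
h=np.array([458.1,-186.9])
def rel():
    s=ctrl.sense();T=s['eef_pos'][:2];q=s['ee_rot'];a=2*np.arctan2(q[2],q[1]);x=np.array([np.cos(a),np.sin(a)]);y=np.array([x[1],-x[0]])
    print('heading',np.degrees(a).round(2),'radial',((T-h)@x).round(1),'tang',((T-h)@y).round(1),s['eef_pos'].round(1),s['force'].round(1))
rel()
for n in('side','top'):
    c=shot(n)
    for l in('keeper_knob',):
        for d in eyes.landmark_of(n,l)[:2]:
            X=w(c,d['point']); print(n,round(d['p'],2),X.round(1),np.degrees(np.arctan2(*(X[:2]-h)[::-1])).round(1))
```

```text
heading 27.01 radial 185.0 tang 22.2 [ 633.  -122.6  120.3] [ 0.4 -0.3 -0.4]
side 0.85 [ 627.5 -102.5  108.2] 26.5
```

>>> {"method": "step_arm", "body": {
  "increments": [
    {"dx": 0.03, "dy": -0.39, "dz": 0, "wx": 0, "wy": 0, "wz": -0.5},
    {"dx": 0.02, "dy": -0.39, "dz": 0, "wx": 0, "wy": 0, "wz": -0.5},
    {"dx": 0.03, "dy": -0.39, "dz": 0, "wx": 0, "wy": 0, "wz": -0.5},
    {"dx": 0.02, "dy": -0.39, "dz": 0, "wx": 0, "wy": 0, "wz": -0.5},
    {"dx": 0.03, "dy": -0.39, "dz": 0, "wx": 0, "wy": 0, "wz": -0.5}
  ]
}}

```text
time_s: 28.85
eef_pos: [609.3, -80.9, 119.6]
ee_rot: [0.0, 0.934, 0.357, 0.0]
force: [-0.5, -0.0, -0.0]
grip_width: 0.0
grip_force: 0.2
```

>>> {"method": "step_arm", "body": {
  "increments": [
    {"dx": 0.02, "dy": -0.39, "dz": 0, "wx": 0, "wy": 0, "wz": -0.5},
    {"dx": 0.02, "dy": -0.39, "dz": 0, "wx": 0, "wy": 0, "wz": -0.5},
    {"dx": 0.03, "dy": -0.39, "dz": 0, "wx": 0, "wy": 0, "wz": -0.5},
    {"dx": 0.02, "dy": -0.39, "dz": 0, "wx": 0, "wy": 0, "wz": -0.5},
    {"dx": 0.02, "dy": -0.39, "dz": 0, "wx": 0, "wy": 0, "wz": -0.5}
  ]
}}

```text
time_s: 29.35
eef_pos: [575.1, -46.3, 119.6]
ee_rot: [0.0, 0.879, 0.476, 0.0]
force: [0.8, -0.3, 0.1]
grip_width: 0.001
grip_force: 0.1
```

>>> {"method": "step_arm", "body": {
  "increments": [
    {"dx": 0.02, "dy": -0.39, "dz": 0, "wx": 0, "wy": 0, "wz": -0.5},
    {"dx": 0.03, "dy": -0.39, "dz": 0, "wx": 0, "wy": 0, "wz": -0.5},
    {"dx": 0.02, "dy": -0.39, "dz": 0, "wx": 0, "wy": 0, "wz": -0.5},
    {"dx": 0.02, "dy": -0.39, "dz": 0, "wx": 0, "wy": 0, "wz": -0.5},
    {"dx": 0.02, "dy": -0.39, "dz": 0, "wx": 0, "wy": 0, "wz": -0.5}
  ]
}}

```text
time_s: 29.85
eef_pos: [533.1, -21.7, 119.7]
ee_rot: [0.0, 0.81, 0.587, 0.0]
force: [0.7, -0.2, 0.9]
grip_width: -0.005
grip_force: 0.1
```

>>> {"method": "step_arm", "body": {
  "increments": [
    {"dx": 0.02, "dy": -0.39, "dz": 0, "wx": 0, "wy": 0, "wz": -0.5},
    {"dx": 0, "dy": 0, "dz": 0, "wx": 0, "wy": 0, "wz": 0}
  ]
}}

```text
time_s: 30.05
eef_pos: [523.6, -18.0, 119.6]
ee_rot: [0.0, 0.794, 0.608, 0.0]
force: [0.7, -0.2, 0.1]
grip_width: -0.0
grip_force: 0.0
```

```bash
cat > rel.py <<'E'
from h import *
h=np.array([458.1,-186.9])
s=ctrl.sense();T=s['eef_pos'][:2];q=s['ee_rot'];a=2*np.arctan2(q[2],q[1]);x=np.array([np.cos(a),np.sin(a)]);y=np.array([x[1],-x[0]])
print('heading',np.degrees(a).round(2),'radial',((T-h)@x).round(1),'tang',((T-h)@y).round(1),s['eef_pos'].round(1),s['force'].round(1))
for n in('side','top'):
    c=shot(n)
    for d in eyes.landmark_of(n,'keeper_knob')[:2]:
        X=w(c,d['point']); print(n,round(d['p'],2),X.round(1),np.degrees(np.arctan2(*(X[:2]-h)[::-1])).round(1))
E
python3 rel.py
```

```text
heading 74.83 radial 180.2 tang 19.0 [523.6 -18.  119.6] [ 0.7 -0.2  0.1]
side 0.83 [504.6  -3.8 110.4] 75.8
side 0.56 [ 4.455e+02  3.165e+02 -4.000e-01] 91.4
```

>>> {"method": "step_arm", "body": {
  "increments": [
    {"dx": 0, "dy": 0.15, "dz": 0, "wx": 0, "wy": 0, "wz": 0},
    {"dx": 0.32, "dy": 0, "dz": 0, "wx": 0, "wy": 0, "wz": 0},
    {"dx": 0, "dy": -0.3, "dz": 0, "wx": 0, "wy": 0, "wz": -0.4},
    {"dx": 0, "dy": -0.3, "dz": 0, "wx": 0, "wy": 0, "wz": -0.4},
    {"dx": 0, "dy": 0, "dz": 0, "wx": 0, "wy": 0, "wz": 0}
  ]
}}

```text
time_s: 30.75
eef_pos: [514.9, -7.0, 119.3]
ee_rot: [-0.0, 0.768, 0.641, 0.0]
force: [-0.1, -0.7, 0.7]
grip_width: -0.002
grip_force: 0.0
```

>>> {"method": "step_arm", "body": {
  "increments": [
    {"dx": 0, "dy": -0.15, "dz": 0, "wx": 0, "wy": 0, "wz": -0.2},
    {"dx": 0, "dy": 0, "dz": 0, "wx": 0, "wy": 0, "wz": 0}
  ]
}}

```text
time_s: 30.95
eef_pos: [511.4, -6.7, 119.3]
ee_rot: [-0.0, 0.761, 0.649, -0.0]
force: [-0.4, -0.3, 0.1]
grip_width: -0.002
grip_force: 0.0
```

>>> {"method": "step_arm", "body": {
  "increments": [
    {"dx": 0, "dy": -0.15, "dz": 0, "wx": 0, "wy": 0, "wz": -0.2},
    {"dx": 0, "dy": 0, "dz": 0, "wx": 0, "wy": 0, "wz": 0}
  ]
}}

```text
time_s: 31.15
eef_pos: [507.2, -6.2, 119.2]
ee_rot: [-0.0, 0.754, 0.657, -0.0]
force: [0.1, 0.8, -0.0]
grip_width: -0.002
grip_force: 0.0
```

```bash
python3 rel.py
```

```text
heading 82.1 radial 185.7 tang 23.8 [507.2  -6.2 119.2] [ 0.1  0.8 -0. ]
side 0.77 [485.    1.4 107. ] 81.9
top 0.47 [ 462.8 -158.8   18.1] 80.6
top 0.42 [ 461.1 -159.4   21.7] 83.7
```

>>> {"method": "step_arm", "body": {
  "increments": [
    {"dx": 0, "dy": -0.08, "dz": 0, "wx": 0, "wy": 0, "wz": 0},
    {"dx": 0, "dy": 0, "dz": 0, "wx": 0, "wy": 0, "wz": 0}
  ]
}}

```text
time_s: 31.55
eef_pos: [505.4, -6.0, 119.2]
ee_rot: [-0.0, 0.754, 0.656, -0.0]
force: [-0.7, 0.3, -0.5]
grip_width: -0.001
grip_force: 0.0
```

>>> {"method": "step_arm", "body": {
  "increments": [
    {"dx": 0, "dy": -0.08, "dz": 0, "wx": 0, "wy": 0, "wz": 0},
    {"dx": 0, "dy": 0, "dz": 0, "wx": 0, "wy": 0, "wz": 0}
  ]
}}

```text
time_s: 31.75
eef_pos: [504.0, -5.9, 119.5]
ee_rot: [0.001, 0.754, 0.656, 0.0]
force: [1.4, 0.1, -1.6]
grip_width: 0.003
grip_force: 1.1
```

>>> {"method": "step_arm", "body": {
  "increments": [
    {"dx": 0, "dy": -0.05, "dz": 0, "wx": 0, "wy": 0, "wz": 0},
    {"dx": 0, "dy": 0, "dz": 0, "wx": 0, "wy": 0, "wz": 0}
  ]
}}

```text
time_s: 31.95
eef_pos: [503.5, -5.8, 119.7]
ee_rot: [0.001, 0.754, 0.656, 0.001]
force: [7.1, -0.2, -2.6]
grip_width: 0.003
grip_force: 3.4
```

>>> {"method": "step_arm", "body": {
  "increments": [
    {"dx": 0, "dy": -0.05, "dz": 0, "wx": 0, "wy": 0, "wz": 0},
    {"dx": 0, "dy": 0, "dz": 0, "wx": 0, "wy": 0, "wz": 0}
  ]
}}

```text
time_s: 32.15
eef_pos: [503.0, -5.8, 119.9]
ee_rot: [0.002, 0.755, 0.656, 0.002]
force: [11.0, -0.9, -4.7]
grip_width: 0.0
grip_force: 5.4
```

```bash
python3 rel.py
```

```text
heading 82.03 radial 185.5 tang 19.4 [503.   -5.8 119.9] [11.  -0.9 -4.7]
side 0.65 [483.6   4.8 106.5] 82.4
side 0.36 [465.6 -96.3   1.4] 85.3
top 0.4 [571.7 199.7   2.6] 73.6
```

>>> {"method": "step_arm", "body": {
  "increments": [
    {"dx": 0, "dy": -0.06, "dz": 0, "wx": 0, "wy": 0, "wz": 0},
    {"dx": 0, "dy": 0, "dz": 0, "wx": 0, "wy": 0, "wz": 0}
  ]
}}

```text
time_s: 32.55
eef_pos: [502.5, -5.8, 120.1]
ee_rot: [0.003, 0.755, 0.656, 0.003]
force: [16.3, -1.5, -7.0]
grip_width: 0.001
grip_force: 7.9
```

>>> {"method": "step_arm", "body": {
  "increments": [
    {"dx": 0, "dy": 0.4, "dz": 0, "wx": 0, "wy": 0, "wz": 0},
    {"dx": 0, "dy": 0.8, "dz": 0, "wx": 0, "wy": 0, "wz": 0},
    {"dx": 0, "dy": 0.8, "dz": -0.5, "wx": 0, "wy": 0, "wz": 0},
    {"dx": 0, "dy": 1, "dz": -1, "wx": 0, "wy": 0, "wz": 0},
    {"dx": 0, "dy": 1, "dz": -1, "wx": 0, "wy": 0, "wz": 0}
  ]
}}

```text
time_s: 33.05
eef_pos: [599.2, -19.0, 182.2]
ee_rot: [-0.001, 0.754, 0.657, -0.001]
force: [0.2, -0.5, 0.6]
grip_width: -0.003
grip_force: 0.0
```

>>> {"method": "step_arm", "body": {
  "increments": [
    {"dx": 0, "dy": 1, "dz": -1, "wx": 0, "wy": 0, "wz": 0},
    {"dx": 0, "dy": 1, "dz": -1, "wx": 0, "wy": 0, "wz": 0},
    {"dx": 0, "dy": 0, "dz": 0, "wx": 0, "wy": 0, "wz": 0},
    {"dx": 0, "dy": 0, "dz": 0, "wx": 0, "wy": 0, "wz": 0}
  ]
}}

```text
time_s: 33.45
eef_pos: [648.0, -25.8, 231.0]
ee_rot: [-0.001, 0.754, 0.657, -0.001]
force: [0.1, 0.7, -0.7]
grip_width: -0.005
grip_force: 0.0
```

```bash
python3 rel.py
python3 - <<'E'
from h import *
c=shot('side');d=shot('top')
for n,k in(('side',c),('top',d)):
    for th in(0,.03,.07):
        a=np.radians(82.05)-th; print(n,th,proj(k,[458.1+195*np.cos(a),-186.9+195*np.sin(a),109]).round(1),proj(k,[458.1+195*np.cos(a),-186.9+195*np.sin(a),79]).round(1))
    f=k['frame']; 
A=cv2.resize(c['frame'][200:300,220:320],(400,400),interpolation=cv2.INTER_CUBIC)
B=cv2.resize(d['frame'][150:230,240:360],(600,400),interpolation=cv2.INTER_CUBIC)[:,:400]
cv2.imwrite('pics/p6.png',np.hstack([A,B]))
E
```

```text
heading 82.07 radial 185.7 tang 165.8 [648.  -25.8 231. ] [ 0.1  0.7 -0.7]
side 0.58 [ 4.868e+02 -2.000e-01  1.049e+02] 81.3
side 0.56 [567.9 199.4   1.8] 74.1
top 0.35 [511.7 253.8   3.1] 83.1
side 0 [250.2 199.7] [250.5 210.6]
side 0.03 [252.9 199.3] [253.1 210.2]
side 0.07 [256.5 198.9] [256.6 209.7]
top 0 [254.7 181.4] [254.6 183.6]
top 0.03 [255.1 178.6] [255.  180.9]
top 0.07 [255.7 174.8] [255.7 177.2]
```

View pics/p6.png

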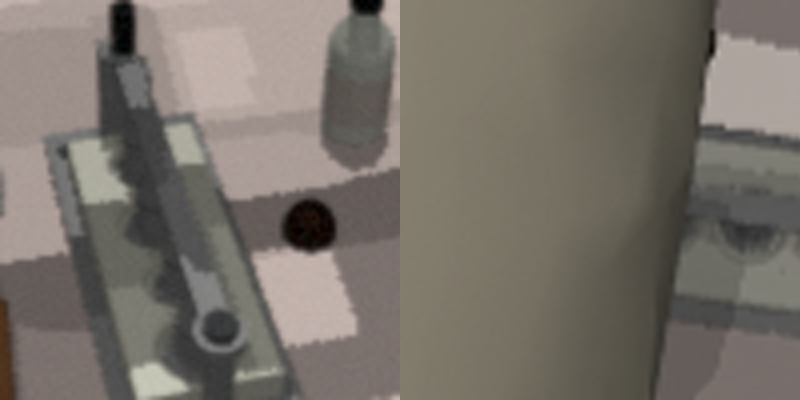

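The side crop shows the bar lying across all four tips. The knob at (122,28), about column 250, matches the shut prediction of 250.2 (252.9 at 0.03 rad). The push also met a hard stop at 16 N, well past the catch's 5 to 8 N. Handing in.

Run:
```python
from h import *
c=shot('side'); g=c['frame'].max(2)[196:212,240:264]; V,U=np.nonzero(g<45); print(U.mean()+240,V.mean()+196,len(U))
if len(U) and U.mean()+240<251.7: print(finish_job())
```

```text
250.0754716981132 206.03773584905662 53
the job is handed in; nothing more can be done
None
```

Both nozzles were placed tip up in their own pockets (small in pocket2, large in pocket3), the keeper bar was swung shut to its stop, past the catch, and the job was handed in at about 34 s on the robot's clock; I did not re-measure the sweets, jar, bottle or fork at the end.

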